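Shut the red air valve under the sliding cover

ROBOT

A 6-joint arm with a two-finger parallel gripper is mounted at the origin on the work surface. World frame = base frame: x ahead of the robot, y to its left, z up, the work surface at z = 0. Lengths are in mm, angles in rad, forces in N, time in s.
With the tool pointing down it reaches from about 350 to 975 mm from the base axis. Payload 7.1 kg.
Tool frame: the origin (TCP) lies between the finger pads; the fingertips stand 8 mm ahead of it and the grasp point (between the pads) lies 11 mm behind it; x points along the fingers, y is the direction in which the jaws open and shut, and the axes are right-handed (so a half turn about x gives the same grasp; the last joint's range is limited). The gripper opens to 88 mm and grips with 3 to 60 N. Pads are 20 mm wide; open, the fingers measure 115 mm over their backs; the gripper's body (75 mm by 178 mm) begins 61 mm behind the grasp point.
Start: joints at [-1.258, 0.423, 1.63, -0, 1.089, -0.019], TCP at [203.608, -590.888, 230.675] pointing down, gripper open.
Joint ranges: [-3, 3], [-0.9, 2.11], [0.09, 2.58], [-1.31, 4.45], [0.11, 2.69], [-2.54, 2.54]. Speed limits (rad/s): [2.39, 2.39, 3.01, 3.14, 3.14, 3.14].

INTERFACE

Orientations are given as a rotation vector (axis times angle).
In Python, from workcell import ctrl gives the robot as it stands.
- The arm moves only by the tool apply_moves, never from a script. Its argument "increments" is a list of rows, each an object with "gripper": the opening in per cent of the stroke, from 0 (shut) to 100 (fully open); "delta_pos": the shift along the tool's x, y, z in cm, a list of three; "dr": the turn, a rotation vector about the tool's x, y, z in rad, a list of three. In form: [{"gripper": gripper, "delta_pos": [dx, dy, dz], "dr": [ax, ay, az]}, ...]. A call has exactly 5 rows; each row shifts and turns the commanded pose from where the row before left it, along the tool's axes as they then stand; what a row does not reach is not made up. A row lasts 1/12 s, in which the tool goes at most 41.7 mm and 7.16 degrees, less where a joint would pass 70% of its speed; a pose out of reach is approached as far as the arm can. A call with a gripper value outside its range is refused whole. The fingers move at their own pace and stop on an object; the grip force is fixed at half the most. Time passes only in rows, so rows that do not move let the fingers close, or fill a call up. It gives the time, the measured TCP pose, the force and the opening at its end, in the units of the state.
- ctrl.get_obs(): the state, without advancing time (a new reading comes with each control period).
- ctrl.get_image(name): name is "scene" or "top" or "wrist"; returns a dict with "img" (420x560x3 uint8, red, green, blue), "range_z" (420x560 float32, mm along the optical axis (not along the pixel's ray), 0 where there is no reading), "mtx" (3x3 intrinsics, pixels), "k1" (the pictures are not rectified: a ray, as slopes to the right and down, at radius r is drawn at 1 + k1 r^2 times it, then the intrinsics apply), "rvec" (rotation vector, rad) and "tvec" (3), from world to camera coordinates, as OpenCV has them. Camera axes: x right, y down, z forward; pixel columns grow to the right and rows downward; lengths in mm; the calibration is good to about 2 mm. A picture is of the moment at which its call begins.
- ctrl.close_job(): hands the job in, once; it reports no verdict.
The state is a dict: "t": time; "qpos": joint angles; "qvel": joint speeds; "joint_torque": joint torques, N m; "ee_pos": TCP position; "orientation": TCP orientation; "ft_force": force on the tool from outside, world axes, zero at the start; "moment": the same for the moment, N m; "width": finger opening in mm.
Only numpy, scipy, OpenCV 4.12 (cv2) and the standard library are available. Lean on these libraries where they do the work, as an engineer would, in place of code of your own. Each camera call takes 0.05 s, during which the arm holds its last target. There are 200 camera calls.

TASK

Shut off the bench's red air valve: slide the plywood cover of the valve box aside along its rails until it lies fully over the closed grey deck, without lifting it off, then push the red valve handle a quarter turn clockwise, all the way to its closed stop across the pipe. Leave the cover open, do not turn the black handle, and do not move or pick up the bottle, jar or leather case standing around.

Things in the scene. Friction and masses are not known exactly. Their poses are not given: they have to be found in the camera images.
- valve_box: fixed wooden box, 243 x 300 (y) mm. Origin: centre of its underside on the bench; z up. Its +y half is an open compartment (inside x -107..107, y 0..135 mm, floor 8 mm high), its -y half a closed grey deck, top 64 mm above the bench. Green rims (top at 74 mm) along both sides and both ends (ends at y = +-144..150 mm) guide the cover along y with 4 mm play
- cover: loose plywood cover 231 x 148 (y) x 6 mm, 0.25 to 0.5 kg, lying between the rims, origin (centre of underside) 64 mm above the bench, axes like the box's. At first it hides the compartment, centre at box y = 46..68 mm. Slides towards the box's -y over the deck until it meets the end rim, centre at box y = -70 mm. Takes 1 to 4 N
- batten (a point): top centre of the dark wooden batten fixed across the middle of the cover: 120 mm along x, 14 mm along y, its top 22 mm above the cover's top face (92 mm above the bench)
- red_valve: red-handled brass valve fixed in the compartment on a copper pipe along the box's y. Origin: on the handle's vertical pivot axis, 8 mm above the bench. Axes like the box's. The two valves stand at box (-35, 85) and (45, 85) mm, each give or take 4 mm in y; either one may be in either place
- red_handle (a joint): angle of the red handle about its valve's vertical axis, clockwise from above: 0 = open, pointing to the box's -y (along the pipe); 1.571 = closed, at its stop, pointing to the box's -x (across the pipe). Starts at 0 to 0.35, stays where left, takes 0.22 N m (5 N at 43 mm)
- red_sleeve (a point): top centre of the red plastic sleeve on the handle, 43 mm from the pivot, 52 mm above the bench. Sleeve 16 mm wide, 14 mm tall (38 to 52 mm above the bench), from 24 to 62 mm from the pivot. Pipe and valve body beneath stay below 36 mm
- black_valve: the other valve, same build, with a black handle; not to be turned
- black_sleeve (a point): top centre of the black sleeve on the other handle, 43 mm from its pivot, 52 mm above the bench; the handle starts at 0 to 0.35 rad from the box's -y towards its -x
- glue_bottle: loose yellow bottle, 56 mm diameter, 120 mm tall, standing on the bench beyond the compartment end of the box. Origin: centre of its underside
- dye_jar: loose amber jar with white lid, 64 mm diameter, 65 mm tall, standing beyond the deck end of the box. Origin: centre of its underside
- leather_case: loose round open tan leather case with a thin black band, 130 mm diameter, 70 mm tall, behind the box. Origin: centre of its underside

How it is judged (in metres and radians):
On the way, in this order (a step that is already met when the one before it is completed fails the run):
1. the cover is slid aside over the deck (y of cover in the frame of valve_box below -0.052 m), for 0.1 s.
2. the red handle is pushed shut (value of joint red_handle above 1.47 rad), for 0.2 s.
At the end, for the whole second after the job is handed in: The cover lies flat and at rest between its rims over the deck, its centre within 18 mm of the far end of its slide; the red handle stands within 0.1 rad of its closed stop; the black handle has moved less than 8 mm at its sleeve, and bottle, jar and case less than 20 mm (y of cover in the frame of valve_box between -0.08 and -0.052 m and z of cover in the frame of valve_box between 0.059 and 0.069 m and angle between the y axis of cover and the y axis of valve_box, either way round below 0.06 rad and angle between cover's own z axis and vertical below 0.05 rad and linear speed of cover below 0.01 m/s and value of joint red_handle above 1.47 rad and distance of black_sleeve from where it was at the start of the episode below 0.008 m and distance of each of glue_bottle, dye_jar, leather_case from where it was at the start of the episode below 0.02 m); the robot touches nothing.
It fails at once if the cover is lifted more than 12 mm or tipped out of its rails (z of cover in the frame of valve_box above 0.076 m or angle between cover's own z axis and vertical above 0.15 rad).
It fails at once if the black handle is turned (its sleeve moves more than 8 mm) (distance of black_sleeve from where it was at the start of the episode above 0.008 m).
It fails at once if the bottle, jar or case is moved, lifted or knocked over (distance of any of glue_bottle, dye_jar, leather_case from where it was at the start of the episode above 0.02 m or angle between any of glue_bottle, dye_jar, leather_case's own z axis and vertical above 0.3 rad).
It also fails if it takes over 48 s, if anything falls off the work surface, if the arm or the gripper's body presses on something with over 40 N, if the wrist force passes 120 N, or if a joint passes its speed limit or range.

## Working session

There is one attempt and no reset: what is moved stays moved. The work goes in short steps, Python scripts to look and compute and a tool call to move; the robot and the scene stay as the last step left them, time stands still between calls to the robot, and variables do not carry over. Pictures are saved under pics/ and viewed, about 8 in all and at most 12, crops included, and the job is handed in when it is done.

Besides the shell and the picture viewer there is one more tool, called in YAML: its name, and indented under it one key for each argument. apply_moves: Moves the arm, as the interface text tells. Its arguments: {"type":"object","properties":{"increments":{"type":"array","items":{"type":"object","properties":{"gripper":{"type":"number"},"delta_pos":{"type":"array","items":{"type":"number"}},"dr":{"type":"array","items":{"type":"number"}}}}}},"required":["increments"]}

```bash
mkdir -p pics; cat > h.py <<'E'
import numpy as np, cv2
from workcell import ctrl
from scipy.spatial.transform import Rotation as R
def cloud(d):
    h,w=d["range_z"].shape; K=np.array(d["mtx"],float); k1=d["k1"]
    u,v=np.meshgrid(np.arange(w),np.arange(h))
    p=cv2.undistortPoints(np.stack([u,v],-1).reshape(-1,1,2).astype(float),K,np.array([k1,0,0,0,0.])).reshape(h,w,2)
    z=d["range_z"].astype(float)
    c=np.stack([p[...,0]*z,p[...,1]*z,z],-1)
    Rm=R.from_rotvec(np.ravel(d["rvec"])).as_matrix()
    P=(c-np.ravel(d["tvec"]))@Rm
    P[z==0]=np.nan
    return P
def save(d,n): cv2.imwrite("pics/"+n+".png",cv2.cvtColor(d["img"],cv2.COLOR_RGB2BGR))
E
python3 - <<'E'
from h import *
o=ctrl.get_obs();print(o)
for n in("top","scene"):
    d=ctrl.get_image(n);save(d,n+"0");np.save(n+"0.npy",cloud(d));np.save(n+"0i.npy",d["img"])
E
```

```text
{'t': 0.0, 'qpos': array([-1.25798373e+00,  4.23802389e-01,  1.63068151e+00,  1.91911657e-05,
        1.08863284e+00, -1.89832271e-02]), 'qvel': array([ 0.00119089, -0.00032175,  0.00127017,  0.00016764, -0.00119054,
        0.00090739]), 'joint_torque': array([-1.41926455e-03, -5.44631946e+01, -2.73665839e+01,  6.41400623e-02,
        2.28069664e-02, -1.35640639e-04]), 'ee_pos': array([ 203.45853039, -590.37600736,  229.9290475 ]), 'orientation': array([ 2.04208333,  0.34350988, -2.04251051]), 'ft_force': array([ 0.44643761, -0.33976829,  0.28431655]), 'moment': array([ 0.00686058,  0.03368314, -0.02425847]), 'width': 87.8999877180549}
```

View pics/top0.png

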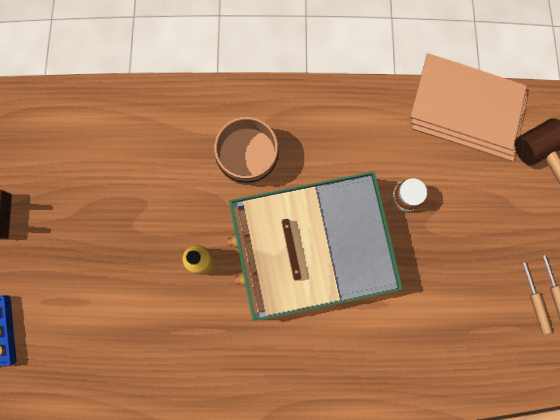

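View pics/scene0.png

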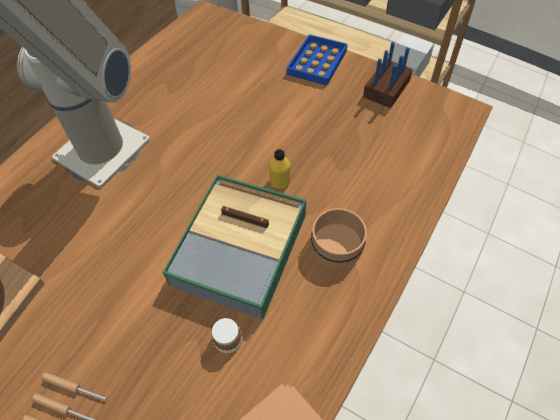

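The top view shows the box at (232–398, 173–319), with the cover on its left half, the batten at about (291,249) and the deck on the right. The bottle is at (197,258), the jar at (411,195) and the case at (246,150).

```bash
python3 - <<'E'
from h import *
P=np.load("top0.npy");I=np.load("top0i.npy");hsv=cv2.cvtColor(I,cv2.COLOR_RGB2HSV)
for u,v in [(291,249),(362,230),(197,258),(411,195),(246,150),(275,220)]: print((u,v),P[v,u].round(1))
H,S,V=[hsv[...,i].astype(int) for i in range(3)]
sub=np.zeros(H.shape,bool);sub[160:330,220:410]=1
g=(H>55)&(H<95)&(S>90)&sub&(abs(P[...,2]-74)<5)
q=P[g][:,:2].astype(np.float32);(c,s,a)=cv2.minAreaRect(q);print("rim",g.sum(),c,s,a);print(cv2.boxPoints((c,s,a)))
b=sub&(abs(P[...,2]-92)<5)&(V<130)
q=P[b][:,:2].astype(np.float32);print("batten",b.sum(),q.mean(0),cv2.minAreaRect(q))
w=sub&(abs(P[...,2]-70)<4)&(H<28)&(S>50)&(V>150)
q=P[w][:,:2].astype(np.float32);print("cover",w.sum(),q.mean(0),cv2.minAreaRect(q))
o=ctrl.get_obs();print(R.from_rotvec(o["orientation"]).as_matrix().round(3))
E
```

```text
(291, 249) [543.8 -13.   87.5]
(362, 230) [ 584.5 -156.9   60.9]
(197, 258) [523.3 164.6 120.1]
(411, 195) [ 656.2 -259.    63.1]
(246, 150) [764.3  80.8   3.3]
(275, 220) [602.9  18.   69.6]
rim 933 (554.6246337890625, -60.86225891113281) (241.7005615234375, 298.08831787109375) 11.739997863769531
[[ 405.97632    60.47455 ]
 [ 466.62854  -231.37808 ]
 [ 703.27295  -182.19907 ]
 [ 642.6207    109.653564]]
batten 393 [543.0577  -12.80804] ((543.6727294921875, -12.64291000366211), (119.59671783447266, 13.543213844299316), 11.80443000793457)
cover 7443 [544.68286  -10.997246] ((583.979736328125, 9.721649169921875), (319.87677001953125, 178.20419311523438), 12.415453910827637)
[[-0.     0.326 -0.945]
 [ 0.001 -0.945 -0.326]
 [-1.    -0.001 -0.   ]]
```

apply_moves:
  increments:
    - {"gripper": 36,"delta_pos": [0,0,0],"dr": [0.0635,0,0]}
    - {"gripper": 36,"delta_pos": [0,0,0],"dr": [0.0635,0,0]}
    - {"gripper": 36,"delta_pos": [0,-2.75,-2.5],"dr": [0,0,0]}
    - {"gripper": 36,"delta_pos": [0,-2.75,-2.5],"dr": [0,0,0]}
    - {"gripper": 36,"delta_pos": [0,-2.75,-2.5],"dr": [0,0,0]}

```text
t: 0.52
ee_pos: [260.2, -493.6, 230.0]
orientation: [2.115, 0.217, -2.115]
ft_force: [-0.1, -0.6, 0.3]
width: 57.7
```

apply_moves:
  increments:
    - {"gripper": 36,"delta_pos": [0,-2.75,-2.5],"dr": [0,0,0]}
    - {"gripper": 36,"delta_pos": [0,-2.75,-2.5],"dr": [0,0,0]}
    - {"gripper": 36,"delta_pos": [0,-2.75,-2.5],"dr": [0,0,0]}
    - {"gripper": 36,"delta_pos": [0,-2.75,-2.5],"dr": [0,0,0]}
    - {"gripper": 36,"delta_pos": [0,-2.75,-2.5],"dr": [0,0,0]}

```text
t: 0.93
ee_pos: [355.0, -333.0, 230.5]
orientation: [2.114, 0.217, -2.114]
ft_force: [1.4, -1.0, 0.5]
width: 31.7
```

apply_moves:
  increments:
    - {"gripper": 36,"delta_pos": [0,-2.75,-2.5],"dr": [0,0,0]}
    - {"gripper": 36,"delta_pos": [0,-2.75,-2.5],"dr": [0,0,0]}
    - {"gripper": 36,"delta_pos": [0,-2.75,-2.5],"dr": [0,0,0]}
    - {"gripper": 36,"delta_pos": [0,-2.75,-2.5],"dr": [0,0,0]}
    - {"gripper": 36,"delta_pos": [0,-2.75,-2.5],"dr": [0,0,0]}

```text
t: 1.35
ee_pos: [449.5, -173.0, 230.6]
orientation: [2.113, 0.217, -2.114]
ft_force: [0.4, -0.8, -1.1]
width: 31.3
```

apply_moves:
  increments:
    - {"gripper": 36,"delta_pos": [0,-2.75,-2.5],"dr": [0,0,0]}
    - {"gripper": 36,"delta_pos": [0,-2.75,-2.5],"dr": [0,0,0]}
    - {"gripper": 36,"delta_pos": [0,-2.75,-2.5],"dr": [0,0,0]}
    - {"gripper": 36,"delta_pos": [0,-2.75,-2.5],"dr": [0,0,0]}
    - {"gripper": 36,"delta_pos": [0,0,0],"dr": [0,0,0]}

```text
t: 1.77
ee_pos: [527.4, -42.2, 230.7]
orientation: [2.114, 0.222, -2.11]
ft_force: [-0.4, -0.1, -0.3]
width: 31.4
```

apply_moves:
  increments:
    - {"gripper": 36,"delta_pos": [0,-2.6,-2.2],"dr": [0,0,0]}
    - {"gripper": 36,"delta_pos": [3.6,0,0],"dr": [0,0,0]}
    - {"gripper": 36,"delta_pos": [3.6,0,0],"dr": [0,0,0]}
    - {"gripper": 36,"delta_pos": [3.6,0,0],"dr": [0,0,0]}
    - {"gripper": 36,"delta_pos": [0,0,0],"dr": [0,0,0]}

```text
t: 2.18
ee_pos: [536.0, -16.6, 116.6]
orientation: [2.102, 0.219, -2.126]
ft_force: [-1.4, -0.0, -0.7]
width: 31.4
```

```bash
python3 - <<'E'
from h import *
d=ctrl.get_image("wrist");save(d,"w1");o=ctrl.get_obs();print(o["ee_pos"],o["orientation"])
E
```

```text
[537.77430265 -16.85379537 119.64707433] [ 2.10533626  0.2185571  -2.12280513]
```

View pics/w1.png

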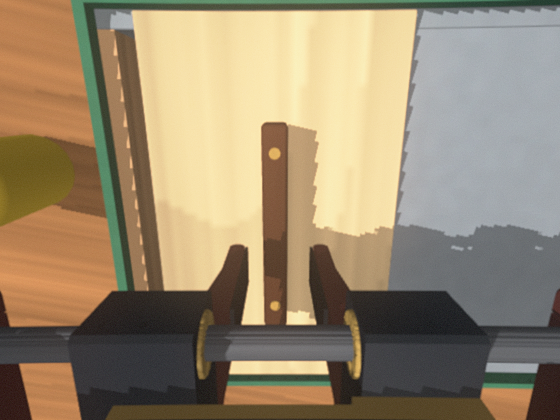

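The wrist view shows the fingertips at (238,250) and (320,250), straddling the batten at x≈275. I'll go down and then slide the cover.

apply_moves:
  increments:
    - {"gripper": 36,"delta_pos": [1.8,0,0],"dr": [0,0,0]}
    - {"gripper": 36,"delta_pos": [1.6,0,0],"dr": [0,0,0]}
    - {"gripper": 36,"delta_pos": [0,0.4,0],"dr": [0,0,0]}
    - {"gripper": 36,"delta_pos": [0,0.4,0],"dr": [0,0,0]}
    - {"gripper": 36,"delta_pos": [0,0.5,0],"dr": [0,0,0]}

```text
t: 2.65
ee_pos: [544.6, -30.0, 90.6]
orientation: [2.116, 0.217, -2.111]
ft_force: [-0.5, 1.9, -0.7]
width: 31.5
```

apply_moves:
  increments:
    - {"gripper": 36,"delta_pos": [0,0.8,0],"dr": [0,0,0]}
    - {"gripper": 36,"delta_pos": [0,1.0,0],"dr": [0,0,0]}
    - {"gripper": 36,"delta_pos": [0,1.0,0],"dr": [0,0,0]}
    - {"gripper": 36,"delta_pos": [0,1.0,0],"dr": [0,0,0]}
    - {"gripper": 36,"delta_pos": [0,1.0,0],"dr": [0,0,0]}

```text
t: 3.07
ee_pos: [553.7, -77.7, 89.1]
orientation: [2.114, 0.217, -2.113]
ft_force: [-0.7, 3.6, 3.0]
width: 31.7
```

apply_moves:
  increments:
    - {"gripper": 36,"delta_pos": [0,1.0,0],"dr": [0,0,0]}
    - {"gripper": 36,"delta_pos": [0,1.0,0],"dr": [0,0,0]}
    - {"gripper": 36,"delta_pos": [0,0.9,0],"dr": [0,0,0]}
    - {"gripper": 36,"delta_pos": [0,0.7,0],"dr": [0,0,0]}
    - {"gripper": 36,"delta_pos": [0,0.4,0],"dr": [0,0,0]}

```text
t: 3.48
ee_pos: [561.6, -116.8, 88.6]
orientation: [2.114, 0.216, -2.114]
ft_force: [-0.6, 3.8, 4.2]
width: 31.6
```

```bash
cat >> h.py <<'E'
C=np.array([554.6,-60.9]);X=np.array([.979,.2035]);Y=np.array([-.2035,.979])
def box(p): p=np.asarray(p)[...,:2]-C; return np.stack([p@X,p@Y],-1)
E
python3 - <<'E'
from h import *
d=ctrl.get_image("top");save(d,"t2");o=ctrl.get_obs();print(o["ee_pos"],box(o["ee_pos"]),o["ft_force"])
P=cloud(d);hsv=cv2.cvtColor(d["img"],cv2.COLOR_RGB2HSV);H,S,V=[hsv[...,i].astype(int) for i in range(3)]
B=box(P);ins=(abs(B[...,0])<107)&(B[...,1]>0)&(B[...,1]<137)&(P[...,2]>30)&(P[...,2]<62)
r=ins&((H<6)|(H>174))&(S>150);k=ins&(V<70)&(P[...,2]>44)
for n,m in(("red",r),("black",k)):
    q=B[m].astype(np.float32);print(n,m.sum(),q.mean(0),cv2.minAreaRect(q),P[m][:,2].mean())
c=(abs(P[...,2]-70)<3)&(H<28)&(S>50)&(V>150)&(abs(B[...,0])<118);q=B[c];print("cover y",np.percentile(q[:,1],[1,99]))
cv2.imwrite("pics/t2c.png",cv2.cvtColor(cv2.resize(d["img"][160:330,220:410],None,fx=3,fy=3),cv2.COLOR_RGB2BGR))
E
```

```text
[ 561.71215329 -117.10183967   88.5437847 ] [ -4.4742763  -56.46892423] [-0.102239    0.01490325 -0.1932905 ]
red 141 [-44.84724  43.85553] ((-44.81507110595703, 43.408782958984375), (34.35874557495117, 14.295188903808594), 78.54866790771484) 49.818431263790245
black 170 [56.86662  54.359283] ((71.57227325439453, 80.509765625), (70.84941864013672, 105.41848754882812), 0.002816373948007822) 50.58353981626199
cover y [-115.25398785   27.01003277]
```

View pics/t2c.png

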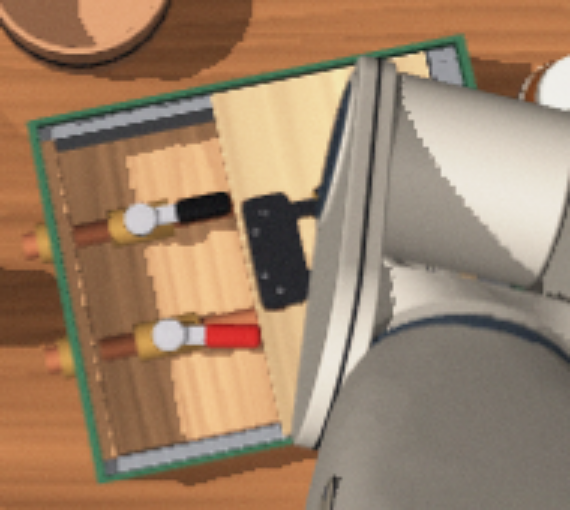

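The cover is most of the way over but some deck still shows at its far end. The red handle sits at box x≈-35 on the near side, with the black one at +45. I'll push on gently.

apply_moves:
  increments:
    - {"gripper": 36,"delta_pos": [0,0.3,0],"dr": [0,0,0]}
    - {"gripper": 36,"delta_pos": [0,0.2,0],"dr": [0,0,0]}
    - {"gripper": 36,"delta_pos": [0,0,0],"dr": [0,0,0]}
    - {"gripper": 36,"delta_pos": [0,0,0],"dr": [0,0,0]}
    - {"gripper": 36,"delta_pos": [0,0,0],"dr": [0,0,0]}

```text
t: 3.95
ee_pos: [562.5, -120.6, 88.6]
orientation: [2.113, 0.217, -2.113]
ft_force: [-0.1, -0.1, -0.4]
width: 31.7
```

```bash
python3 - <<'E'
from h import *
for n in("scene","top"):
    d=ctrl.get_image(n);P=cloud(d);hsv=cv2.cvtColor(d["img"],cv2.COLOR_RGB2HSV);H,S,V=[hsv[...,i].astype(int) for i in range(3)]
    if n=="scene": save(d,"s3")
    B=box(P)
    for lo in(-105,-80,-60,60,80):
        m=(B[...,0]>lo)&(B[...,0]<lo+20)&(abs(B[...,1])<142)
        c=m&(S>60)&(H<30)&(abs(P[...,2]-70)<4.5)&(V>120)
        if c.sum()>5: print(n,lo,c.sum(),np.percentile(B[c][:,1],[0,2,98,100]).round(1),P[c][:,2].mean().round(1))
E
```

```text
scene -105 333 [-126.9 -124.2   -5.6   -0.5] 70.4
scene -80 83 [-126.4 -125.4  140.2  141.9] 70.0
scene -60 87 [-125.4 -124.8  141.1  141.1] 69.6
scene 60 510 [-125.6 -122.5   22.9  141.5] 70.7
scene 80 518 [-125.7 -123.1   22.5  141.7] 70.6
top -105 69 [ 8.   8.3 22.3 22.6] 68.7
top -80 111 [ -1.4  -0.  136.6 141.5] 68.9
top -60 146 [-123.5   -6.7   34.1  139.6] 68.6
top 60 341 [-53.8 -49.8  21.8 140.4] 68.6
top 80 373 [-123.7  -61.5   21.9  138.9] 68.7
```

View pics/s3.png

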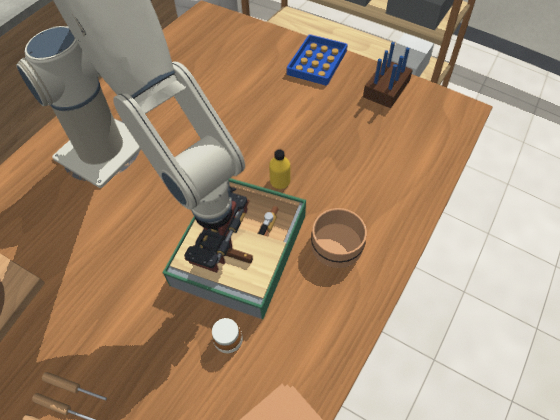

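The cover's edges read -126 and +22, so its centre is at about -52 mm (I had the finger offset's sign wrong). It needs about 17 mm more.

apply_moves:
  increments:
    - {"gripper": 36,"delta_pos": [0,0.4,0],"dr": [0,0,0]}
    - {"gripper": 36,"delta_pos": [0,0.5,0],"dr": [0,0,0]}
    - {"gripper": 36,"delta_pos": [0,0.4,0],"dr": [0,0,0]}
    - {"gripper": 36,"delta_pos": [0,0.3,0],"dr": [0,0,0]}
    - {"gripper": 36,"delta_pos": [0,0,0],"dr": [0,0,0]}

```text
t: 4.47
ee_pos: [565.9, -137.1, 88.7]
orientation: [2.114, 0.216, -2.113]
ft_force: [-0.1, 0.3, -0.2]
width: 31.8
```

```bash
python3 - <<'E'
from h import *
d=ctrl.get_image("scene");P=cloud(d);hsv=cv2.cvtColor(d["img"],cv2.COLOR_RGB2HSV);H,S,V=[hsv[...,i].astype(int) for i in range(3)]
B=box(P)
for lo in(-105,60,80):
        m=(B[...,0]>lo)&(B[...,0]<lo+20)&(abs(B[...,1])<142)
        c=m&(S>60)&(H<30)&(abs(P[...,2]-70)<4.5)&(V>120)
        print(lo,np.percentile(B[c][:,1],[0,2,97]).round(1),P[c][:,2].mean().round(1))
o=ctrl.get_obs();print(box(o["ee_pos"]),o["ee_pos"],o["ft_force"])
E
```

```text
-105 [-141.6 -139.3  -26.2] 70.4
60 [-140.5 -138.1    3.5] 70.6
80 [-141.5 -138.2    4.2] 70.7
[ -4.38485783 -76.7516729 ] [ 565.92785198 -136.9433657    88.68500309] [-0.11748015 -0.13985984 -0.72085984]
```

The cover now sits at about -68 mm. I'll back the finger off the batten, lift, and go across to the red valve.

apply_moves:
  increments:
    - {"gripper": 36,"delta_pos": [0,-0.7,0],"dr": [0,0,0]}
    - {"gripper": 36,"delta_pos": [0,0,0],"dr": [0,0,0]}
    - {"gripper": 36,"delta_pos": [-2.0,0,0],"dr": [0,0,0]}
    - {"gripper": 36,"delta_pos": [-3.0,0,0],"dr": [0,0,0]}
    - {"gripper": 36,"delta_pos": [-1.0,0,0],"dr": [0,0,0]}

```text
t: 4.93
ee_pos: [565.8, -129.5, 151.7]
orientation: [2.117, 0.216, -2.109]
ft_force: [1.0, -0.0, 0.6]
width: 31.5
```

apply_moves:
  increments:
    - {"gripper": 0,"delta_pos": [0,-3.0,0.3],"dr": [0,0,0]}
    - {"gripper": 0,"delta_pos": [0,-3.5,0.3],"dr": [0,0,0]}
    - {"gripper": 0,"delta_pos": [0,-3.5,0.3],"dr": [0,0,0]}
    - {"gripper": 0,"delta_pos": [0,-1.2,0.1],"dr": [0,0,0]}
    - {"gripper": 0,"delta_pos": [0,0,0],"dr": [0,0,0]}

```text
t: 5.35
ee_pos: [530.7, -19.5, 148.5]
orientation: [2.111, 0.221, -2.113]
ft_force: [-0.4, -0.1, 0.4]
width: 2.0
```

```bash
python3 - <<'E'
from h import *
d=ctrl.get_image("wrist");save(d,"w4");o=ctrl.get_obs();print(o["ee_pos"],box(o["ee_pos"]),o["width"])
P=cloud(d);hsv=cv2.cvtColor(d["img"],cv2.COLOR_RGB2HSV);H,S,V=[hsv[...,i].astype(int) for i in range(3)]
B=box(P);ins=(abs(B[...,0])<107)&(B[...,1]>0)&(B[...,1]<137)&(P[...,2]>30)&(P[...,2]<62)
r=ins&((H<6)|(H>174))&(S>150)
q=B[r].astype(np.float32);print(r.sum(),q.mean(0) if len(q) else 0, cv2.minAreaRect(q) if len(q) else 0)
E
```

```text
[531.61705195 -20.82961177 148.68271312] [-14.34598214  43.90594   ] 1.027170290692468
449 [-37.201286  46.075214] ((-40.938812255859375, 44.56250762939453), (35.87581253051758, 14.74771785736084), 78.67928314208984)
```

View pics/w4.png

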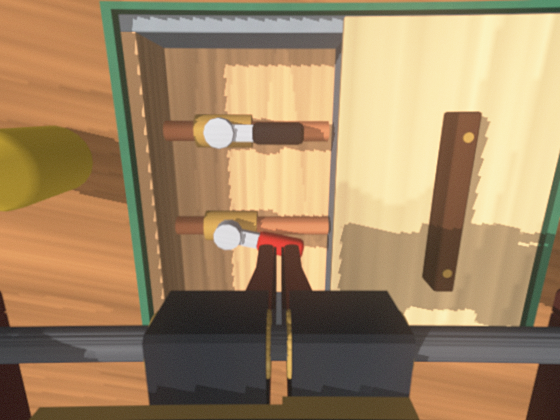

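The wrist view shows the black handle lying along its pipe at (275,132) and the red sleeve at (280,243). The shut fingers are on its +x side, with the gap between the valves free. I'll descend.

apply_moves:
  increments:
    - {"gripper": 0,"delta_pos": [2.5,0.3,-0.4],"dr": [0,0,0]}
    - {"gripper": 0,"delta_pos": [2.5,0,0],"dr": [0,0,0]}
    - {"gripper": 0,"delta_pos": [2.5,0,0],"dr": [0,0,0]}
    - {"gripper": 0,"delta_pos": [2.4,0,0],"dr": [0,0,0]}
    - {"gripper": 0,"delta_pos": [0,0,0],"dr": [0,0,0]}

```text
t: 5.82
ee_pos: [534.1, -25.1, 45.8]
orientation: [2.108, 0.217, -2.121]
ft_force: [-0.9, 0.2, -0.1]
width: 0.7
```

```bash
python3 - <<'E'
from h import *
o=ctrl.get_obs();print(o["ee_pos"],box(o["ee_pos"]),o["width"],o["ft_force"])
E
```

```text
[534.13365664 -25.07835024  45.78893515] [-12.74684442  39.23429598] 0.6535176236490375 [-0.93949398  0.2151383  -0.07659735]
```

apply_moves:
  increments:
    - {"gripper": 0,"delta_pos": [-0.3,0.1,1.1],"dr": [0,0,0]}
    - {"gripper": 0,"delta_pos": [0,0.1,0.6],"dr": [0,0,0]}
    - {"gripper": 0,"delta_pos": [0,0.1,0.6],"dr": [0,0,0]}
    - {"gripper": 0,"delta_pos": [0,0,0.7],"dr": [0,0,0]}
    - {"gripper": 0,"delta_pos": [0,-0.1,0.7],"dr": [0,0,0]}

```text
t: 6.23
ee_pos: [503.5, -34.1, 55.2]
orientation: [2.122, 0.215, -2.105]
ft_force: [6.1, 1.1, -0.3]
width: 0.7
```

apply_moves:
  increments:
    - {"gripper": 0,"delta_pos": [0,-0.3,0.7],"dr": [0,0,0]}
    - {"gripper": 0,"delta_pos": [0,-0.4,0.7],"dr": [0,0,0]}
    - {"gripper": 0,"delta_pos": [0,-0.6,0.6],"dr": [0,0,0]}
    - {"gripper": 0,"delta_pos": [0,-0.6,0.5],"dr": [0,0,0]}
    - {"gripper": 0,"delta_pos": [0,0,0],"dr": [0,0,0]}

```text
t: 6.65
ee_pos: [473.5, -20.2, 55.0]
orientation: [2.119, 0.216, -2.107]
ft_force: [1.5, -1.2, 1.5]
width: 0.4
```

```bash
python3 - <<'E'
from h import *
o=ctrl.get_obs();print(o["ee_pos"],box(o["ee_pos"]),o["width"],o["ft_force"])
E
```

```text
[473.47443896 -20.20442533  55.00269555] [-71.14037482  56.35001927] 0.3992645735329565 [ 1.51187805 -1.2162359   1.45796031]
```

apply_moves:
  increments:
    - {"gripper": 0,"delta_pos": [0.5,0,0],"dr": [0,0,0]}
    - {"gripper": 0,"delta_pos": [0,-0.4,0.4],"dr": [0,0,0]}
    - {"gripper": 0,"delta_pos": [0,-0.4,0.3],"dr": [0,0,0]}
    - {"gripper": 0,"delta_pos": [0,-0.4,0],"dr": [0,0,0]}
    - {"gripper": 0,"delta_pos": [0,0,0],"dr": [0,0,0]}

```text
t: 7.07
ee_pos: [462.7, -9.4, 47.9]
orientation: [2.113, 0.217, -2.114]
ft_force: [1.9, -0.9, 1.1]
width: 0.6
```

```bash
cat > m.py <<'E'
from h import *
import sys
d=ctrl.get_image("top");save(d,sys.argv[1]);o=ctrl.get_obs();print(o["t"],o["ee_pos"],box(o["ee_pos"]),o["ft_force"])
P=cloud(d);hsv=cv2.cvtColor(d["img"],cv2.COLOR_RGB2HSV);H,S,V=[hsv[...,i].astype(int) for i in range(3)]
B=box(P);ins=(abs(B[...,0])<107)&(B[...,1]>0)&(B[...,1]<137)&(P[...,2]>30)&(P[...,2]<62)
r=ins&((H<6)|(H>174))&(S>150)
q=B[r].astype(np.float32);print(r.sum(),q.mean(0) if len(q) else 0, cv2.minAreaRect(q) if len(q) else 0)
cv2.imwrite("pics/"+sys.argv[1]+"c.png",cv2.cvtColor(cv2.resize(d["img"][160:330,220:410],None,fx=3,fy=3),cv2.COLOR_RGB2BGR))
E
python3 m.py t5
```

```text
7.1167 [462.54049303  -9.44582135  47.78967872] [-79.65533197  69.10775056] [ 0.47310433 -1.07864251  0.35113955]
0 0 0
```

apply_moves:
  increments:
    - {"gripper": 0,"delta_pos": [0,-0.2,0],"dr": [0,0,0]}
    - {"gripper": 0,"delta_pos": [0,-0.1,0],"dr": [0,0,0]}
    - {"gripper": 0,"delta_pos": [0,-0.1,0],"dr": [0,0,0]}
    - {"gripper": 0,"delta_pos": [0,0,0],"dr": [0,0,0]}
    - {"gripper": 0,"delta_pos": [0,0,0],"dr": [0,0,0]}

```text
t: 7.53
ee_pos: [462.4, -8.6, 47.8]
orientation: [2.111, 0.215, -2.111]
ft_force: [1.7, -28.6, 3.1]
width: 0.4
```

```bash
python3 - <<'E'
from h import *
d=ctrl.get_image("wrist");save(d,"w6");o=ctrl.get_obs();print(o["ee_pos"],box(o["ee_pos"]),o["ft_force"])
E
```

```text
[462.40441533  -8.55287422  47.8154048 ] [-79.6068373   70.00963762] [  0.68268499 -28.48990317   3.20145964]
```

View pics/w6.png

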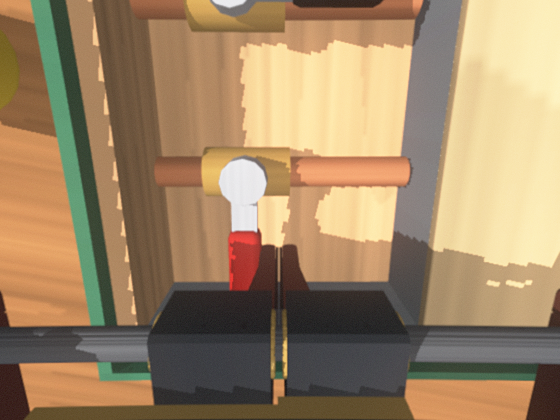

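The handle at (243,260) points straight across the pipe, and a 28 N reaction says it is at the stop. I'll back off and lift.

apply_moves:
  increments:
    - {"gripper": 0,"delta_pos": [0,0.6,0],"dr": [0,0,0]}
    - {"gripper": 0,"delta_pos": [0,0.8,0],"dr": [0,0,0]}
    - {"gripper": 0,"delta_pos": [0,0,0],"dr": [0,0,0]}
    - {"gripper": 0,"delta_pos": [-2.0,0,0],"dr": [0,0,0]}
    - {"gripper": 0,"delta_pos": [-3.0,0,0],"dr": [0,0,0]}

```text
t: 8.0
ee_pos: [462.1, -19.0, 95.9]
orientation: [2.107, 0.218, -2.122]
ft_force: [0.2, -0.6, -0.1]
width: 0.3
```

apply_moves:
  increments:
    - {"gripper": 0,"delta_pos": [-3.5,0,0],"dr": [0,0,0]}
    - {"gripper": 0,"delta_pos": [-3.5,0,0],"dr": [0,0,0]}
    - {"gripper": 0,"delta_pos": [-3.0,0,0],"dr": [0,0,0]}
    - {"gripper": 0,"delta_pos": [-1.0,3.5,0],"dr": [0,0,0]}
    - {"gripper": 0,"delta_pos": [0,4.0,0],"dr": [0,0,0]}

```text
t: 8.42
ee_pos: [481.4, -91.8, 210.8]
orientation: [2.116, 0.221, -2.106]
ft_force: [1.1, 0.1, -0.2]
width: 0.2
```

apply_moves:
  increments:
    - {"gripper": 0,"delta_pos": [0,4.0,0],"dr": [0,0,0]}
    - {"gripper": 0,"delta_pos": [0,4.0,0],"dr": [0,0,0]}
    - {"gripper": 0,"delta_pos": [0,4.0,0],"dr": [0,0,0]}
    - {"gripper": 0,"delta_pos": [0,4.0,0],"dr": [0,0,0]}
    - {"gripper": 0,"delta_pos": [0,4.0,0],"dr": [0,0,0]}

```text
t: 8.83
ee_pos: [520.4, -289.8, 207.2]
orientation: [2.113, 0.219, -2.115]
ft_force: [1.6, 1.2, 0.3]
width: 0.3
```

apply_moves:
  increments:
    - {"gripper": 0,"delta_pos": [0,4.0,0],"dr": [0,0,0]}
    - {"gripper": 0,"delta_pos": [0,4.0,0],"dr": [0,0,0]}
    - {"gripper": 0,"delta_pos": [0,3.0,0],"dr": [0,0,0]}
    - {"gripper": 0,"delta_pos": [0,0,0],"dr": [0,0,0]}
    - {"gripper": 0,"delta_pos": [0,0,0],"dr": [0,0,0]}

```text
t: 9.25
ee_pos: [542.6, -396.7, 206.5]
orientation: [2.114, 0.217, -2.117]
ft_force: [-0.3, 0.1, 0.1]
width: 0.5
```

```bash
cat >> m.py <<'E'
for lo in(-105,60,80):
        m=(B[...,0]>lo)&(B[...,0]<lo+20)&(abs(B[...,1])<142)
        c=m&(S>60)&(H<30)&(abs(P[...,2]-70)<4.5)&(V>120)
        print(lo,np.percentile(B[c][:,1],[0,2,50,95]).round(1) if c.any() else 0)
E
python3 m.py t7
```

```text
9.3 [ 542.41629595 -395.37023737  206.55416258] [ -79.99253957 -324.96697861] [-0.04826286  0.06252971 -0.40832597]
139 [-78.513916  86.6587  ] ((-78.49365997314453, 86.54647827148438), (15.237797737121582, 35.75688171386719), 89.9056396484375)
-105 [-141.8 -138.8  -68.4   -1.4]
60 [-141.2 -138.4  -68.6   -1. ]
80 [-141.8 -138.1  -67.2   -1.4]
```

View pics/t7.png

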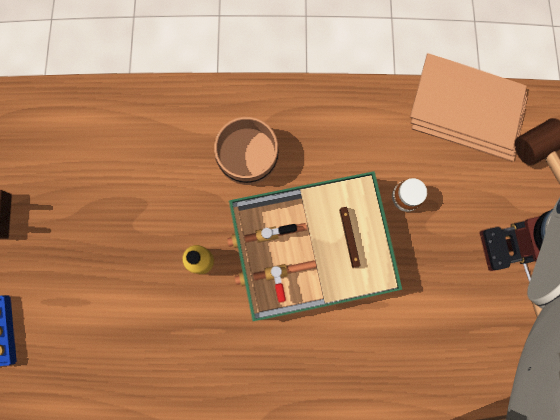

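The final top view shows the cover over the deck and the red sleeve at (280,292), across the pipe. The black handle lies along its pipe at (286,229), and the bottle, jar and case are where they were.

```bash
python3 -c "
from workcell import ctrl
print(ctrl.close_job())"
```

```text
the job is handed in; nothing more can be done
None
```

The cover is open over the deck and the red valve is shut. I handed the job in after 9.3 s on the robot's clock; no verdict was reported.

- **Cover:** I slid it along its rails by pushing on the batten, without lifting it. Its edges put its centre at about -68 mm, with the end of the slide at -70. My first push stopped at about -52 mm because I had the finger offset's sign wrong, so I pushed it on.
- **Red handle:** I turned it clockwise until it met its stop, where the push-back force rose to 28 N. In the last picture it lies 89.9° to the box's +y/-y line, so it is across the pipe.
- **Everything else:** the black handle, bottle, jar and case look unmoved in the last top picture, judged by eye rather than measured. The arm ended well clear of everything, with no force on the tool.
- **Failed check:** one top picture taken during the handle push showed no red sleeve, probably because the arm hid it. I used the wrist picture and the force reading instead.

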